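# Refill a stock bin from the scoop and set its stock dial

## Robot

A 6-joint arm with a two-finger parallel gripper is mounted at the origin on the work surface. World frame = base frame: x ahead of the robot, y to its left, z up, the work surface at z = 0. Lengths are in m, angles in rad, forces in N, time in s.
With the tool pointing down it reaches from about 0.4 to 0.825 m from the base axis. Payload 7 kg.
Tool frame: the origin (TCP) lies at the very end of the fingers, on their centre line; the grasp point (between the pads) lies 19 mm behind it; z points along the fingers, y is the line along which they close (so a half turn about z gives the same grasp; the last joint's range is limited). The gripper opens to 88 mm and grips with 3 to 60 N. Pads are 19 mm wide; open, the fingers measure 130 mm over their backs; the gripper's body (78 mm by 193 mm) begins 47 mm behind the grasp point.
Start: joints at [1.549, 0.359, 0.012, 0, -1.224, -0.288], TCP at [0.206, 0.643, 0.227] pointing down, gripper open.
Joint ranges: [-3.07, 3.07], [-1.43, 2.12], [-1.02, 1.25], [-3.03, 1.67], [-3.05, -0], [-3.03, 3.03]. Speed limits (rad/s): [2.39, 2.39, 3.01, 3.14, 3.14, 3.14].

## Interface

Orientations are given as [roll, pitch, yaw] about the fixed x, y, z axes, in that order (R = Rz(yaw) Ry(pitch) Rx(roll)).
In Python, from station import arm gives the robot as it stands. The module is installed in compiled form; this text tells all that it offers.
- The arm moves only by the shell command python3 -m crank 'ROWS' [FORCE]. ROWS is JSON, a list of rows, each an object of numbers: "dx", "dy", "dz": the shift along the world's x, y, z in m; "twist": the turn about the world's z in degrees; "grip": the opening, from -1 (shut) to 1 (fully open). A call has exactly 5 rows; each row is the pose to reach, as a shift and turn from the pose commanded when the call began; what a row does not reach only later rows make up. A row lasts 1/12 s, in which the tool goes at most 41.7 mm and 7.16 degrees, less where a joint would pass 70% of its speed; a pose out of reach is approached as far as the arm can. A call with a gripper value outside its range is refused whole. The fingers move at their own pace and stop on an object; FORCE is the grip in N (left out, the last holds). Time passes only in rows, so rows that repeat a pose let the fingers close, or fill a call up. It gives the time, the measured TCP pose, the force, the opening and the grip force at its end, in the units of the state.
- arm.get_state(): the state, without advancing time (a new reading comes with each control period).
- arm.grab_frame(name): name is "side" or "top"; returns the picture (480x640x3 uint8, red, green, blue); there is no depth.
- arm.get_calibration(name): a dict with "fx", "fy", "cx", "cy" (pixels), "cam_to_world" (4x4, takes a point from camera to world coordinates). Camera axes: x right, y down, z forward; pixel columns grow to the right and rows downward; lengths in m; the calibration is good to about 2 mm. A picture is of the moment at which its call begins. get_calibration takes no time and is no camera call.
- arm.job_done(): hands the job in; it is judged then, once.
The state is a dict: "t": time; "q": joint angles; "qd": joint speeds; "joint_efforts": joint torques, N m; "eef_pos": TCP position; "ee_rot": TCP orientation; "force": force on the tool from outside, world axes, zero at the start; "moment": the same for the moment, N m; "width": finger opening in m; "gripper_force": force on a finger pad.
Only numpy, scipy, OpenCV 4.12 (cv2) and the standard library are available. Lean on these libraries where they do the work, as an engineer would, in place of code of your own. Each camera call takes 0.05 s, during which the arm holds its last target. There are 200 camera calls.

## Task

Slide the loaded scoop out from under the little shelf, carry it level without spilling, and tip all four nuts into the empty bin; do not touch the nuts with the fingers or let one fall on the bench. Then stand the scoop flat on a clear patch of the bench and let go of it. After that turn the free-standing stock dial clockwise until its pointer stands at the large dot (full), pressing down so that its box neither shifts nor spins, and leave the other things on the bench where they are.

Things in the scene. Friction and masses are not known exactly. Their poses are not given: they have to be found in the camera images.
- scoop: flat metal scoop, about 0.17 kg empty; origin at the centre of the pan's flat underside, x towards the open front lip. Pan 120 mm long (x -60 to 60), 100 wide, floor 4 thick, side walls 22 high, back wall 24 high at x = -60. Black bar handle along x from -60 to -145 mm, 16 wide, 37 to 59 mm above the underside. Starts flat on the bench under the riser shelf, handle out towards the bench's middle
- scoop_grip (a point): point on the handle's middle line to grip across its 16 mm width: scoop frame (-120, 0, 48) mm; turns with the scoop
- scoop_lip (a point): middle of the scoop's front lip, at its underside: scoop frame (60, 0, 0) mm
- nut1: plain steel hexagon nut, 24 mm across flats, 13 mm high, about 32 g, origin at its centre, z along its bore; starts lying in the scoop and slides on it beyond a slope of about 17 to 23 degrees
- nut2: plain steel hexagon nut, 24 mm across flats, 13 mm high, about 32 g, origin at its centre, z along its bore; starts lying in the scoop and slides on it beyond a slope of about 17 to 23 degrees
- nut3: plain steel hexagon nut, 24 mm across flats, 13 mm high, about 32 g, origin at its centre, z along its bore; starts lying in the scoop and slides on it beyond a slope of about 17 to 23 degrees
- nut4: plain steel hexagon nut, 24 mm across flats, 13 mm high, about 32 g, origin at its centre, z along its bore; starts lying in the scoop and slides on it beyond a slope of about 17 to 23 degrees
- bin: the empty one of two like red open-fronted stacking bins, fixed; the other is full of fittings and they may stand in either place. Outside 180 mm (x) by 150 mm (y), walls 4 mm, floor 6 mm; back and sides 85 mm high, front wall (at x = -90, towards the robot) 45 mm high, and the sides 60 mm high in the first 40 mm behind the front. Origin under its centre on the bench
- bin_mouth (a point): above the centre of the empty bin, level with its 85 mm high rim
- full_bin: the other red bin, same sizes, fixed, full of white and grey fittings; not to be used
- riser: small fixed shelf over the scoop's rear half and handle; origin on the bench under its centre, x the way the scoop's lip points (about to the robot's right), y along its length. Board 80 mm deep (x), 340 long (y), 135 to 150 mm above the bench; end legs 12 mm thick at y = -164 and 164; boxes on top up to 195 mm. Open in front (-x, handle side) and behind
- dial_unit: free-standing light grey plastic box, 84 x 84 x 34 mm high, about 0.17 kg, loose on the bench; origin at the centre of its underside, z up. On its top a black dial, with two small dots (pointer angles 0 and 0.7 rad) and one large dot (full, at 1.4 rad) around it
- dial_grip (a point): on the dial's turning axis at the height to grip: 66 mm above the unit's underside, in the unit's axes. The bar grip here is 14 mm wide and 44 mm long, from x' = -18 to 26 mm along the pointer, from 42 to 78 mm above the bench, on a 60 mm round flange (top at 42 mm) that turns with it
- dial_corner (a point): corner of the dial box's underside at its own x = y = 42 mm; shows whether the box moved or spun
- dial (a joint): dial angle in rad, growing clockwise seen from above, 0 to 2.0 between stops: at 0 the bar and its pointer lie along the unit's +x; the large dot (full) is at 1.4. Stiff: about 0.25 N m, so the light box turns along unless it is pressed down with 10 to 20 N; it stays where it is left
- spray_can: bystander: loose upright can, 52 mm across, 150 mm high, origin under its centre
- tape: bystander: loose roll of tape lying flat, 90 mm across, 24 mm high, origin under its centre
- carton: bystander: loose small carton 80 x 55 x 60 mm high, origin under its centre
- jar: bystander: loose jar, 60 mm across, 80 mm high, origin under its centre
- screwdriver: bystander: loose screwdriver lying along its x
- junction_box: bystander: loose white box 75 x 75 x 40 mm high, origin under its centre
There are look-alikes about, which are no part of the job. Leave any purple look-alike of the scoop alone. Leave any purple look-alike of the dial_unit alone.

How it is judged:
By the outcome, as a careful person would: the job done as asked, in the order asked, and still so for the second after the job is handed in, with the robot touching nothing.
It also fails if it takes over 72 s, if anything falls off the work surface, if the arm or the gripper's body presses on something with over 40 N, if the wrist force passes 120 N, or if a joint passes its speed limit or range.

## Working session

There is one attempt and no reset: what is moved stays moved. The work goes in short steps, Python scripts to look and compute and a shell command to move; the robot and the scene stay as the last step left them, time stands still between calls to the robot, and variables do not carry over. Pictures are saved under pics/ and viewed, at most 10 in all, crops included, and the job is handed in when it is done.

```bash
mkdir -p pics
cat > h.py <<'E'
import numpy as np, cv2
from station import arm
def shot(cam,name=None):
    im=arm.grab_frame(cam)
    if name: cv2.imwrite(f'pics/{name}.png',im[:,:,::-1])
    return im
def ray(cam,u,v,z):
    c=arm.get_calibration(cam);T=np.array(c['cam_to_world'])
    d=T[:3,:3]@np.array([(u-c['cx'])/c['fx'],(v-c['cy'])/c['fy'],1]);o=T[:3,3]
    return o+d*(z-o[2])/d[2]
def proj(cam,p):
    c=arm.get_calibration(cam);T=np.linalg.inv(np.array(c['cam_to_world']))
    q=T[:3,:3]@np.array(p)+T[:3,3]
    return np.array([c['fx']*q[0]/q[2]+c['cx'],c['fy']*q[1]/q[2]+c['cy']])
E
python3 - <<'E'
from h import *
np.set_printoptions(precision=3,suppress=True)
for n in('top','side'):
    shot(n,n+'0'); c=arm.get_calibration(n); print(n,c['fx'],np.array(c['cam_to_world']))
s=arm.get_state();print(s['t'],s['eef_pos'],s['ee_rot'],s['width'])
E
```

```text
top 471.01806975995277 [[ 0.026 -0.992  0.122  0.283]
 [-1.    -0.025  0.008 -0.141]
 [-0.005 -0.123 -0.992  1.559]
 [ 0.     0.     0.     1.   ]]
side 446.5253127877579 [[ 0.996 -0.064  0.064  0.418]
 [-0.09  -0.698  0.71  -0.948]
 [-0.    -0.713 -0.701  0.915]
 [ 0.     0.     0.     1.   ]]
0.1 [0.206 0.642 0.226] [ 3.14 -0.   -0.31] 0.08773570921725171
```

View pics/top0.png

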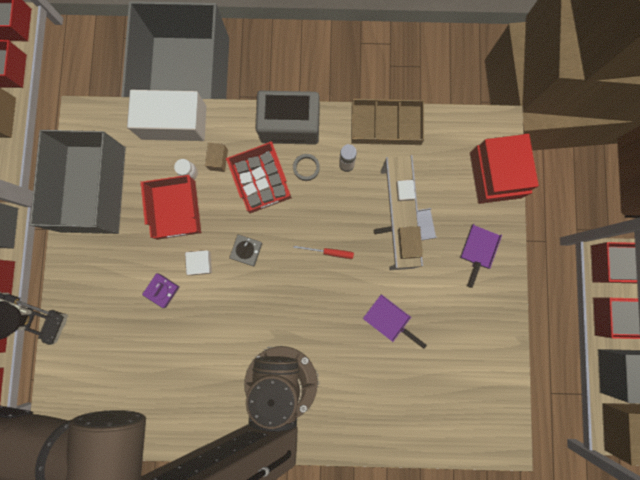

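View pics/side0.png

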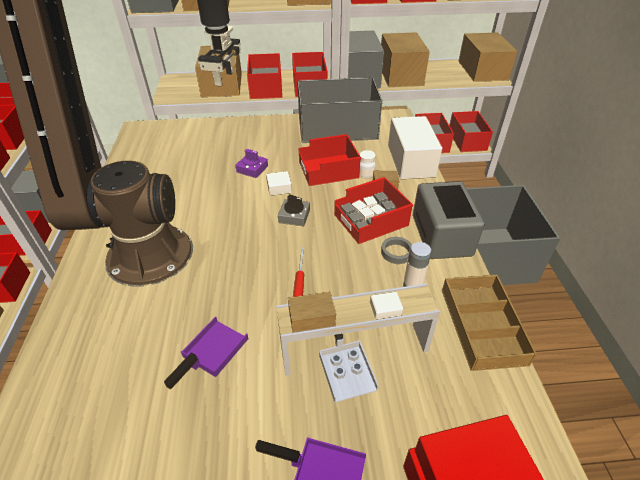

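Run:
```python
from h import *
a=cv2.imread('pics/top0.png');b=cv2.imread('pics/side0.png')
def cr(i,u,v,w,h): return cv2.resize(i[v:v+h,u:u+w],(400,300),interpolation=cv2.INTER_CUBIC)
cv2.imwrite('pics/m1.png',np.vstack([np.hstack([cr(a,360,180,100,75),cr(b,280,310,120,90)]),np.hstack([cr(a,130,165,140,105),cr(b,260,175,80,60)])]))
def big(m):
    n,l,s,c=cv2.connectedComponentsWithStats(m.astype(np.uint8)); return [(s[i,:4].tolist(),s[i,4],l==i) for i in range(1,n) if s[i,4]>30]
# handle tip: dark pixels in top
A=a[:,:,::-1].astype(int)
m=np.zeros(A.shape[:2],bool);m[215:245,365:400]=A[215:245,365:400].max(2)<70
for s,n,l in big(m):
    p=np.argwhere(l)[:,::-1]; print('handle',s,n,p[p[:,0]<p[:,0].min()+2].mean(0),[p[p[:,0]==u].mean(0) for u in range(p[:,0].min(),p[:,0].max(),4)])
r=(A[:,:,0]>130)&(A[:,:,1]<60)&(A[:,:,2]<60);r[:,300:]=0
for s,n,l in big(r):
    box=cv2.boxPoints(cv2.minAreaRect(np.argwhere(l)[:,::-1].astype(np.float32))); print('red',s,n,box.round(1).tolist(),[ray('top',*q,0.085).round(3).tolist() for q in box])
```

```text
handle [375, 227, 16, 7] 57 [375.42857143 231.28571429] [array([375. , 231.5]), array([379. , 230.5]), array([383., 230.]), array([387., 229.])]
red [0, 40, 9, 25] 45 [[0.0, 40.0], [7.5, 38.099998474121094], [13.5, 62.099998474121094], [6.0, 64.0]] [[1.098, 0.971, 0.085], [1.105, 0.946, 0.085], [1.021, 0.917, 0.085], [1.014, 0.942, 0.085]]
red [233, 171, 18, 40] 72 [[232.10000610351562, 172.10000610351562], [236.0, 170.60000610351562], [250.5, 209.8000030517578], [246.5, 211.3000030517578]] [[0.666, 0.174, 0.085], [0.671, 0.161, 0.085], [0.545, 0.109, 0.085], [0.54, 0.121, 0.085]]
red [142, 183, 6, 41] 61 [[141.6999969482422, 183.0], [143.3000030517578, 182.89999389648438], [147.3000030517578, 223.0], [145.6999969482422, 223.10000610351562]] [[0.623, 0.462, 0.085], [0.624, 0.457, 0.085], [0.494, 0.434, 0.085], [0.494, 0.439, 0.085]]
red [152, 187, 8, 41] 72 [[152.0, 187.0], [159.0, 187.0], [159.0, 227.0], [152.0, 227.0]] [[0.611, 0.428, 0.085], [0.611, 0.405, 0.085], [0.482, 0.396, 0.085], [0.482, 0.418, 0.085]]
```

View pics/m1.png

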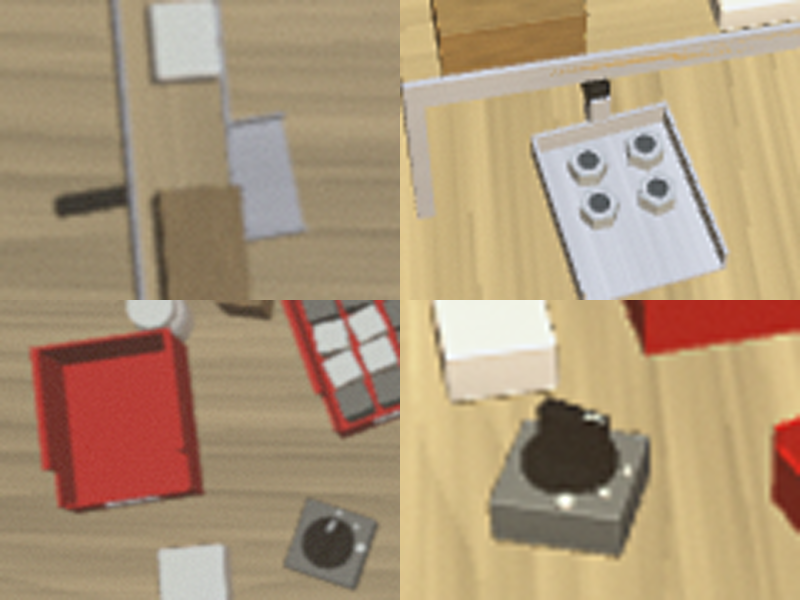

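Run:
```python
from h import *
np.set_printoptions(precision=3,suppress=True)
R=lambda c,u,v,z:ray(c,u,v,z)[:2]
# handle end: top edge (u=375 left column) seen at z .059 or below
tip=R('top',374.7,231.6,.050);print('tip',tip, 'h383',R('top',383,230,.059),R('top',389,229,.059))
print('lip top',R('top',431,209.2,.022),R('top',435.5,238,.022))
l1=R('side',334.6,399.4,.0);l2=R('side',377.6,390.4,.0);print('lip side z0',l1,l2,'z.022 ',R('side',377.6,390.4,.022))
# board left edge in top at z .15 : mosaic (115,0),(143,300)->
for (u,v) in((115,0),(143,300),(218,0),(247,240)): print('board',R('top',360+u/4,180+v/4,.15))
# board front-underside from side: behind edge visible only
# bin: top mosaic lower-left scale 400/140
k=.35
for n,(u,v),z in(('BL',(32,348),.085),('BR',(170,330),.085),('FL',(70,510),.045),('FR',(200,493),.045)): print(n,R('top',130+u*k,165+(v-300)*k,z))
for n,(u,v) in(('c1',(309,498)),('c2',(378,515)),('c3',(355,588)),('c4',(286,567))): print('dial',n,R('top',130+u*k,165+(v-300)*k,.034))
for n,(u,v),z in(('ptr',(336,521),.078),('big?',(362,547),.034),('flange c',(326,542),.042)): print(n,R('top',130+u*k,165+(v-300)*k,z))
s=.2
for n,(u,v),z in(('ptr',(594,414),.078),('bigdot',(565,500),.034),('dot',(604,492),.034),('dot',(627,470),.034),('corner near L',(491,538),0.0),('near R',(619,555),0.0),('topL',(495,498),.034),('topR',(623,512),.034),('top back R',(650,437),.034)): print(n,R('side',260+(u-400)*s,175+(v-300)*s,z))
```

```text
tip [ 0.489 -0.29 ] h383 [ 0.494 -0.316] [ 0.498 -0.335]
lip top [ 0.573 -0.478] [ 0.477 -0.492]
lip side z0 [ 0.485 -0.493] [ 0.582 -0.48 ] z.022  [ 0.578 -0.492]
board [ 0.636 -0.321]
board [ 0.407 -0.344]
board [ 0.638 -0.399]
board [ 0.454 -0.422]
BL [0.627 0.463]
BR [0.651 0.31 ]
FL [0.45  0.423]
FR [0.473 0.276]
dial c1 [0.472 0.154]
dial c2 [0.454 0.074]
dial c3 [0.37  0.097]
dial c4 [0.392 0.177]
ptr [0.441 0.115]
big? [0.417 0.091]
flange c [0.421 0.131]
ptr [0.442 0.118]
bigdot [0.422 0.092]
dot [0.446 0.097]
dot [0.461 0.117]
corner near L [0.375 0.1  ]
near R [0.453 0.077]
topL [0.379 0.097]
topR [0.456 0.077]
top back R [0.477 0.148]
```

```bash
python3 -m crank '[{"dx":0.011,"dy":-0.035,"twist":-2.7},{"dx":0.022,"dy":-0.071,"twist":-5.3},{"dx":0.033,"dy":-0.106,"twist":-8},{"dx":0.044,"dy":-0.142,"twist":-10.6},{"dx":0.055,"dy":-0.177,"twist":-13.3}]'
python3 -m crank '[{"dx":0.011,"dy":-0.035,"twist":-2.7},{"dx":0.022,"dy":-0.071,"twist":-5.3},{"dx":0.033,"dy":-0.106,"twist":-8},{"dx":0.044,"dy":-0.142,"twist":-10.6},{"dx":0.055,"dy":-0.177,"twist":-13.3}]'
python3 -m crank '[{"dx":0.011,"dy":-0.035,"twist":-2.7},{"dx":0.022,"dy":-0.071,"twist":-5.3},{"dx":0.033,"dy":-0.106,"twist":-8},{"dx":0.044,"dy":-0.142,"twist":-10.6},{"dx":0.055,"dy":-0.177,"twist":-13.3}]'
python3 -m crank '[{"dx":0.011,"dy":-0.035,"twist":-2.7},{"dx":0.022,"dy":-0.071,"twist":-5.3},{"dx":0.033,"dy":-0.106,"twist":-8},{"dx":0.044,"dy":-0.142,"twist":-10.6},{"dx":0.055,"dy":-0.177,"twist":-13.3}]'
python3 -m crank '[{"dx":0.011,"dy":-0.035,"twist":-2.7},{"dx":0.022,"dy":-0.071,"twist":-5.3},{"dx":0.033,"dy":-0.106,"twist":-8},{"dx":0.044,"dy":-0.142,"twist":-10.6},{"dx":0.055,"dy":-0.177,"twist":-13.3}]'
python3 -c "
from station import arm
s=arm.get_state();print(s)"
```

```text
{'t': 0.1, 'q': array([ 1.54911165e+00,  3.59327646e-01,  1.11529371e-02, -3.32610017e-04,
       -1.22408195e+00, -2.88107445e-01]), 'qd': array([-0.00012464, -0.00117629,  0.0022042 ,  0.00032082, -0.00042392,
        0.00152577]), 'joint_efforts': array([-1.46288930e-03, -5.84162557e+01,  2.93752581e+01,  7.01554567e+00,
        1.02061545e-02, -4.42199075e-05]), 'eef_pos': array([0.20566031, 0.64245009, 0.22570509]), 'ee_rot': array([ 3.14010366e+00, -1.15174387e-04, -3.09905286e-01]), 'force': array([-0.05841149, -0.42640776, -1.18466432]), 'moment': array([-0.01515643,  0.01525393, -0.02518075]), 'gripper_force': 0.0, 'width': 0.08773570921725171}invalid input at $[0]: expected keys dx, dy, dz, twist, grip
invalid input at $[0]: expected keys dx, dy, dz, twist, grip
invalid input at $[0]: expected keys dx, dy, dz, twist, grip
invalid input at $[0]: expected keys dx, dy, dz, twist, grip
invalid input at $[0]: expected keys dx, dy, dz, twist, grip
```

```bash
python3 -m crank '[{"dx":0.011,"dy":-0.035,"dz":0,"twist":-2.7,"grip":1},{"dx":0.022,"dy":-0.071,"dz":0,"twist":-5.3,"grip":1},{"dx":0.033,"dy":-0.106,"dz":0,"twist":-8,"grip":1},{"dx":0.044,"dy":-0.142,"dz":0,"twist":-10.6,"grip":1},{"dx":0.055,"dy":-0.177,"dz":0,"twist":-13.3,"grip":1}]'
python3 -m crank '[{"dx":0.011,"dy":-0.035,"dz":0,"twist":-2.7,"grip":1},{"dx":0.022,"dy":-0.071,"dz":0,"twist":-5.3,"grip":1},{"dx":0.033,"dy":-0.106,"dz":0,"twist":-8,"grip":1},{"dx":0.044,"dy":-0.142,"dz":0,"twist":-10.6,"grip":1},{"dx":0.055,"dy":-0.177,"dz":0,"twist":-13.3,"grip":1}]'
python3 -m crank '[{"dx":0.011,"dy":-0.035,"dz":0,"twist":-2.7,"grip":1},{"dx":0.022,"dy":-0.071,"dz":0,"twist":-5.3,"grip":1},{"dx":0.033,"dy":-0.106,"dz":0,"twist":-8,"grip":1},{"dx":0.044,"dy":-0.142,"dz":0,"twist":-10.6,"grip":1},{"dx":0.055,"dy":-0.177,"dz":0,"twist":-13.3,"grip":1}]'
python3 -m crank '[{"dx":0.011,"dy":-0.035,"dz":0,"twist":-2.7,"grip":1},{"dx":0.022,"dy":-0.071,"dz":0,"twist":-5.3,"grip":1},{"dx":0.033,"dy":-0.106,"dz":0,"twist":-8,"grip":1},{"dx":0.044,"dy":-0.142,"dz":0,"twist":-10.6,"grip":1},{"dx":0.055,"dy":-0.177,"dz":0,"twist":-13.3,"grip":1}]'
python3 -m crank '[{"dx":0.011,"dy":-0.035,"dz":0,"twist":-2.7,"grip":1},{"dx":0.022,"dy":-0.071,"dz":0,"twist":-5.3,"grip":1},{"dx":0.033,"dy":-0.106,"dz":0,"twist":-8,"grip":1},{"dx":0.044,"dy":-0.142,"dz":0,"twist":-10.6,"grip":1},{"dx":0.055,"dy":-0.177,"dz":0,"twist":-13.3,"grip":1}]'
python3 -c "
from station import arm
s=arm.get_state();print(s['q'],s['qd'])"
```

```text
t: 0.52
eef_pos: [0.261, 0.4638, 0.226]
ee_rot: [3.141, -0.0, -0.544]
force: [0.2, -0.7, 0.0]
width: 0.0878
gripper_force: 0.0
t: 0.93
eef_pos: [0.3157, 0.2868, 0.2264]
ee_rot: [3.141, 0.0, -0.776]
force: [1.1, -0.9, 1.2]
width: 0.0872
gripper_force: 0.0
t: 1.35
eef_pos: [0.3706, 0.11, 0.2267]
ee_rot: [-3.141, 0.0, -1.008]
force: [1.0, 0.5, -0.5]
width: 0.0876
gripper_force: 0.0
t: 1.77
eef_pos: [0.4257, -0.0672, 0.2267]
ee_rot: [-3.141, 0.0, -1.24]
force: [0.6, 0.5, -0.4]
width: 0.088
gripper_force: 0.0
t: 2.18
eef_pos: [0.4807, -0.2443, 0.2262]
ee_rot: [3.141, 0.0, -1.473]
force: [1.7, 0.8, 1.2]
width: 0.0877
gripper_force: 0.0
[-1.06534815e-01  1.35944334e-01 -2.87648487e-01 -1.24463986e-04
 -1.14762891e+00  2.04393891e-01] [-0.82668801  0.5152551   0.60404408  0.00241055 -0.08442984  0.25591556]
```

```bash
python3 -m crank '[{"dx":0,"dy":0,"dz":-0.035,"twist":0,"grip":0},{"dx":0,"dy":0,"dz":-0.072,"twist":0,"grip":-0.1},{"dx":0,"dy":0,"dz":-0.11,"twist":0,"grip":-0.1},{"dx":0,"dy":0,"dz":-0.14,"twist":0,"grip":-0.1},{"dx":0,"dy":0,"dz":-0.16,"twist":0,"grip":-0.1}]' 10
python3 -m crank '[{"dx":0,"dy":0,"dz":-0.015,"twist":0,"grip":-0.1},{"dx":0,"dy":0,"dz":-0.028,"twist":0,"grip":-0.1},{"dx":0,"dy":0,"dz":-0.035,"twist":0,"grip":-0.1},{"dx":0,"dy":0,"dz":-0.035,"twist":0,"grip":-0.1},{"dx":0,"dy":0,"dz":-0.035,"twist":0,"grip":-0.1}]'
python3 - <<'E'
from h import *
shot('side','s2');shot('top','t2')
a=cv2.imread('pics/top0.png')
print([ray('top',u,v,.012)[:2].round(3) for u,v in((353,251),(353,258),(325,250),(296,248))])
b=cv2.imread('pics/s2.png');t=cv2.imread('pics/t2.png')
cv2.imwrite('pics/m2.png',np.hstack([cv2.resize(t[180:270,320:440],(400,300)),cv2.resize(b[270:405,270:450],(400,300))]))
E
```

```text
t: 2.6
eef_pos: [0.4786, -0.242, 0.0631]
ee_rot: [3.138, 0.001, -1.472]
force: [-0.4, -0.2, 0.4]
width: 0.0596
gripper_force: 0.0
t: 3.02
eef_pos: [0.4808, -0.2422, 0.0316]
ee_rot: [3.141, 0.0, -1.47]
force: [-0.1, -0.9, 0.8]
width: 0.04
gripper_force: 0.0
[array([ 0.428, -0.223]), array([ 0.405, -0.223]), array([ 0.429, -0.131]), array([ 0.434, -0.035])]
```

View pics/m2.png

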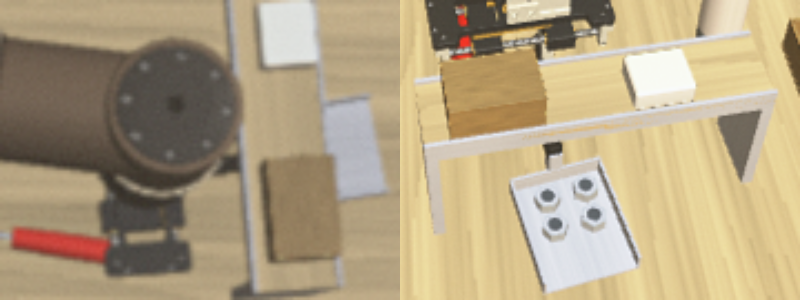

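```bash
python3 -m crank '[{"dx":0.003,"dy":-0.014,"dz":0,"twist":0,"grip":-0.1},{"dx":0.005,"dy":-0.026,"dz":0,"twist":0,"grip":-0.1},{"dx":0.007,"dy":-0.036,"dz":0,"twist":0,"grip":-0.1},{"dx":0.008,"dy":-0.042,"dz":0,"twist":0,"grip":-0.1},{"dx":0.008,"dy":-0.045,"dz":0,"twist":0,"grip":-0.1}]'
python3 -m crank '[{"dx":0,"dy":-0.0005,"dz":0,"twist":0,"grip":-0.3},{"dx":0,"dy":-0.0005,"dz":0,"twist":0,"grip":-0.5},{"dx":0,"dy":-0.0005,"dz":0,"twist":0,"grip":-0.8},{"dx":0,"dy":-0.0005,"dz":0,"twist":0,"grip":-1},{"dx":0,"dy":-0.0005,"dz":0,"twist":0,"grip":-1}]' 10
python3 -m crank '[{"dx":0,"dy":0,"dz":0,"twist":0,"grip":-1},{"dx":0,"dy":0,"dz":0,"twist":0,"grip":-1},{"dx":0,"dy":0,"dz":0,"twist":0,"grip":-1},{"dx":-0.001,"dy":0.003,"dz":0,"twist":0,"grip":-1},{"dx":-0.002,"dy":0.008,"dz":0,"twist":0,"grip":-1}]' 10
```

```text
t: 3.53
eef_pos: [0.4891, -0.2883, 0.0318]
ee_rot: [-3.141, -0.0, -1.472]
force: [-0.2, -0.3, -0.1]
width: 0.0394
gripper_force: 0.0
t: 3.95
eef_pos: [0.4888, -0.2873, 0.0316]
ee_rot: [3.142, 0.0, -1.47]
force: [0.1, -0.4, -0.3]
width: 0.0164
gripper_force: 9.9
t: 4.37
eef_pos: [0.4869, -0.2798, 0.0316]
ee_rot: [-3.141, -0.0, -1.471]
force: [0.4, -1.0, 0.2]
width: 0.0164
gripper_force: 9.8
```

```bash
python3 -m crank '[{"dx":-0.001,"dy":0.006,"dz":0,"twist":0,"grip":-1},{"dx":-0.003,"dy":0.013,"dz":0,"twist":0,"grip":-1},{"dx":-0.004,"dy":0.020,"dz":0,"twist":0,"grip":-1},{"dx":-0.006,"dy":0.027,"dz":0,"twist":0,"grip":-1},{"dx":-0.007,"dy":0.034,"dz":0,"twist":0,"grip":-1}]'
python3 -m crank '[{"dx":-0.001,"dy":0.007,"dz":0,"twist":0,"grip":-1},{"dx":-0.003,"dy":0.013,"dz":0,"twist":0,"grip":-1},{"dx":-0.004,"dy":0.018,"dz":0,"twist":0,"grip":-1},{"dx":-0.005,"dy":0.021,"dz":0,"twist":0,"grip":-1},{"dx":-0.005,"dy":0.023,"dz":0,"twist":0,"grip":-1}]'
python3 -m crank '[{"dx":0,"dy":0,"dz":0,"twist":0,"grip":-0.6},{"dx":0,"dy":0,"dz":0,"twist":0,"grip":-0.4},{"dx":0,"dy":0,"dz":0,"twist":0,"grip":-0.4},{"dx":0,"dy":0,"dz":0,"twist":0,"grip":-0.4},{"dx":0,"dy":0,"dz":0,"twist":0,"grip":-0.4}]'
python3 - <<'E'
from h import *
shot('side','s3');shot('top','t3')
b=cv2.imread('pics/s3.png');t=cv2.imread('pics/t3.png')
cv2.imwrite('pics/m3.png',np.hstack([cv2.resize(t[180:270,320:440],(400,300)),cv2.resize(b[240:405,260:480],(400,300))]))
E
```

```text
t: 4.78
eef_pos: [0.4794, -0.2448, 0.0316]
ee_rot: [3.141, 0.0, -1.47]
force: [0.1, -0.4, -1.5]
width: 0.0165
gripper_force: 9.7
t: 5.2
eef_pos: [0.4745, -0.2221, 0.0315]
ee_rot: [3.141, 0.0, -1.47]
force: [0.4, -0.9, -1.1]
width: 0.0163
gripper_force: 9.7
t: 5.62
eef_pos: [0.4748, -0.2228, 0.0315]
ee_rot: [-3.142, 0.0, -1.471]
force: [-0.0, 0.2, 0.5]
width: 0.0261
gripper_force: 0.0
```

View pics/m3.png

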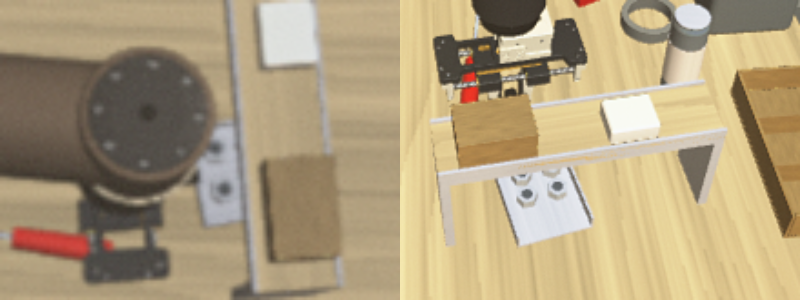

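Run:
```python
from h import *
b=cv2.imread('pics/s3.png');cv2.imwrite('pics/tmp.png',b)
g=b[240:405,260:480]
a1=ray('side',326,373.6,0)[:2];a2=ray('side',364.5,361,0)[:2];m=(a1+a2)/2;e=np.array([.475,-.224])
print(a1,a2,m,np.linalg.norm(a1-a2),'dir',(m-e)/np.linalg.norm(m-e),np.linalg.norm(m-e),np.degrees(np.arctan2(*(m-e)[::-1])),'perp yaw',np.degrees(np.arctan2(*(a2-a1)[::-1]))-90)
```

```text
[ 0.47243724 -0.42926038] [ 0.56456505 -0.40509188] [ 0.51850115 -0.41717613] 0.09524520925831637 dir [ 0.21968773 -0.97557024] 0.19801355228834122 -77.30930762350003 perp yaw -75.30045707127944
```

```bash
python3 -m crank '[{"dx":0,"dy":0,"dz":0,"twist":4,"grip":-0.2},{"dx":0.002,"dy":-0.01,"dz":0,"twist":6.5,"grip":-0.2},{"dx":0.005,"dy":-0.022,"dz":0,"twist":6.5,"grip":-0.2},{"dx":0.008,"dy":-0.035,"dz":0,"twist":6.5,"grip":-0.2},{"dx":0.011,"dy":-0.049,"dz":0,"twist":6.5,"grip":-0.2}]'
python3 -m crank '[{"dx":0,"dy":0,"dz":0,"twist":0,"grip":-0.4},{"dx":0,"dy":0,"dz":0,"twist":0,"grip":-0.6},{"dx":0,"dy":0,"dz":0,"twist":0,"grip":-0.8},{"dx":0,"dy":0,"dz":0,"twist":0,"grip":-1},{"dx":0,"dy":0,"dz":0,"twist":0,"grip":-1}]' 20
python3 -m crank '[{"dx":0,"dy":0,"dz":0,"twist":0,"grip":-1},{"dx":0,"dy":0,"dz":0,"twist":0,"grip":-1},{"dx":0,"dy":0,"dz":0,"twist":0,"grip":-1},{"dx":0,"dy":0,"dz":0.002,"twist":0,"grip":-1},{"dx":0,"dy":0,"dz":0.004,"twist":0,"grip":-1}]' 60
python3 - <<'E'
from h import *
shot('side','s4');print(arm.get_state()['moment'])
b=cv2.imread('pics/s4.png')
d=cv2.absdiff(b,cv2.imread('pics/s3.png')).max(2)[340:390,310:380];print((d>40).sum(),d.mean())
E
```

```text
t: 6.13
eef_pos: [0.4862, -0.2728, 0.0316]
ee_rot: [-3.141, -0.0, -1.359]
force: [-0.0, 0.2, 0.5]
width: 0.0348
gripper_force: 0.0
t: 6.55
eef_pos: [0.4855, -0.2714, 0.0314]
ee_rot: [3.141, 0.0, -1.357]
force: [0.2, -0.4, -2.6]
width: 0.0157
gripper_force: 19.9
t: 6.97
eef_pos: [0.4855, -0.2714, 0.0354]
ee_rot: [3.141, 0.0, -1.357]
force: [-0.0, 0.1, -3.4]
width: 0.0158
gripper_force: 59.9
[ 0.40870168 -0.0752067   0.0103955 ]
326 10.059714285714286
```

```bash
python3 -m crank '[{"dx":0,"dy":0,"dz":0.004,"twist":0,"grip":-1},{"dx":0,"dy":0,"dz":0.011,"twist":0,"grip":-1},{"dx":0,"dy":0,"dz":0.019,"twist":0,"grip":-1},{"dx":0,"dy":0,"dz":0.027,"twist":0,"grip":-1},{"dx":0,"dy":0,"dz":0.033,"twist":0,"grip":-1}]'
python3 -m crank '[{"dx":-0.001,"dy":0.005,"dz":0.002,"twist":0,"grip":-1},{"dx":-0.003,"dy":0.013,"dz":0.002,"twist":0,"grip":-1},{"dx":-0.005,"dy":0.024,"dz":0.002,"twist":0,"grip":-1},{"dx":-0.008,"dy":0.036,"dz":0.002,"twist":0,"grip":-1},{"dx":-0.010,"dy":0.048,"dz":0.002,"twist":0,"grip":-1}]'
python3 -m crank '[{"dx":-0.002,"dy":0.012,"dz":0,"twist":0,"grip":-1},{"dx":-0.004,"dy":0.024,"dz":0,"twist":0,"grip":-1},{"dx":-0.006,"dy":0.034,"dz":0,"twist":0,"grip":-1},{"dx":-0.007,"dy":0.042,"dz":0,"twist":0,"grip":-1},{"dx":-0.007,"dy":0.046,"dz":0,"twist":0,"grip":-1}]'
python3 - <<'E'
from h import *
shot('side','s5');shot('top','t5')
b=cv2.imread('pics/s5.png');t=cv2.imread('pics/t5.png')
cv2.imwrite('pics/m5.png',np.hstack([cv2.resize(t[180:270,320:440],(400,300)),cv2.resize(b[230:380,250:450],(400,300))]))
E
```

```text
t: 7.43
eef_pos: [0.4863, -0.2718, 0.0701]
ee_rot: [-3.14, -0.001, -1.357]
force: [0.3, -0.2, -3.8]
width: 0.0152
gripper_force: 59.9
t: 7.85
eef_pos: [0.4748, -0.2222, 0.0701]
ee_rot: [3.141, 0.001, -1.357]
force: [-0.3, -0.5, -3.2]
width: 0.0155
gripper_force: 59.9
t: 8.27
eef_pos: [0.4686, -0.1764, 0.0707]
ee_rot: [-3.142, 0.0, -1.356]
force: [-0.6, -0.1, -3.7]
width: 0.0155
gripper_force: 59.9
```

View pics/m5.png

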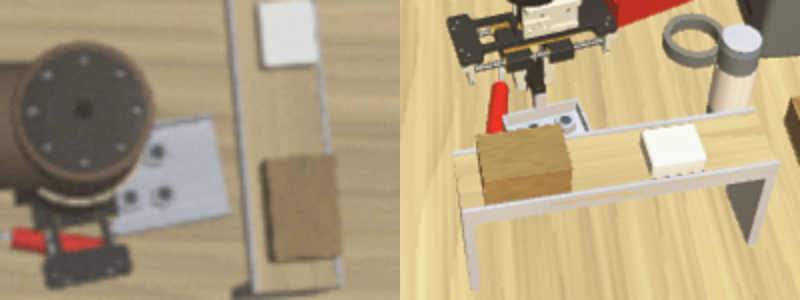

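```bash
python3 - <<'E'
from h import *
np.set_printoptions(precision=1,suppress=True)
d=np.array([np.cos(-1.356),np.sin(-1.356)]);n=np.array([-d[1],d[0]]);g=np.array([.4686,-.1764])
for z in(.0395,.025): print(z,[proj('top',[*(g+.155*d+k*n),z]) for k in(-.05,.05)])
E
python3 -m crank '[{"dx":0,"dy":0.004,"dz":0,"twist":0,"grip":-1},{"dx":0,"dy":0.012,"dz":0.002,"twist":0,"grip":-1},{"dx":0,"dy":0.022,"dz":0.008,"twist":0,"grip":-1},{"dx":0,"dy":0.034,"dz":0.018,"twist":0,"grip":-1},{"dx":0,"dy":0.047,"dz":0.031,"twist":0,"grip":-1}]'
python3 -m crank '[{"dx":0,"dy":0.013,"dz":0.015,"twist":0.5,"grip":-1},{"dx":0,"dy":0.026,"dz":0.031,"twist":1.5,"grip":-1},{"dx":0,"dy":0.040,"dz":0.048,"twist":3.5,"grip":-1},{"dx":0,"dy":0.055,"dz":0.063,"twist":6.5,"grip":-1},{"dx":0,"dy":0.070,"dz":0.075,"twist":10,"grip":-1}]'
python3 -m crank '[{"dx":0,"dy":0.015,"dz":0.009,"twist":3.5,"grip":-1},{"dx":0,"dy":0.031,"dz":0.015,"twist":7.5,"grip":-1},{"dx":0,"dy":0.048,"dz":0.018,"twist":11.5,"grip":-1},{"dx":0,"dy":0.066,"dz":0.020,"twist":15.5,"grip":-1},{"dx":0,"dy":0.085,"dz":0.020,"twist":19.5,"grip":-1}]'
python3 -m crank '[{"dx":0,"dy":0.020,"dz":0,"twist":4,"grip":-1},{"dx":0,"dy":0.040,"dz":0,"twist":8,"grip":-1},{"dx":0,"dy":0.060,"dz":0,"twist":12,"grip":-1},{"dx":0,"dy":0.080,"dz":0,"twist":16,"grip":-1},{"dx":0,"dy":0.100,"dz":0,"twist":20,"grip":-1}]'
python3 - <<'E'
from h import *
shot('side','s6');s=arm.get_state();print(s['moment'],s['q'])
E
```

```text
0.0395 [array([389.2, 243.6]), array([383. , 213.7])]
0.025 [array([388.7, 244.1]), array([382.5, 214.5])]
t: 8.78
eef_pos: [0.4681, -0.13, 0.1016]
ee_rot: [3.14, 0.0, -1.358]
force: [-0.2, 0.4, -3.1]
width: 0.0158
gripper_force: 59.9
t: 9.2
eef_pos: [0.4689, -0.0595, 0.1784]
ee_rot: [-3.14, -0.0, -1.18]
force: [-0.3, 0.8, -3.4]
width: 0.0159
gripper_force: 59.9
t: 9.62
eef_pos: [0.4687, 0.0255, 0.1976]
ee_rot: [-3.14, -0.0, -0.839]
force: [-0.5, 0.3, -3.4]
width: 0.0155
gripper_force: 59.9
t: 10.03
eef_pos: [0.4682, 0.1257, 0.1971]
ee_rot: [-3.141, -0.0, -0.49]
force: [1.4, 0.1, -3.2]
width: 0.016
gripper_force: 59.9
[ 0.04714515  0.09674656 -0.09086709] [ 6.72180002e-01  6.69661678e-02 -4.36824356e-01 -3.42006995e-04
 -1.06506580e+00  4.15072461e-01]
```

```bash
python3 -m crank '[{"dx":0.001,"dy":0.020,"dz":0,"twist":4,"grip":-1},{"dx":0.002,"dy":0.040,"dz":0,"twist":8,"grip":-1},{"dx":0.004,"dy":0.060,"dz":0,"twist":12,"grip":-1},{"dx":0.006,"dy":0.080,"dz":0,"twist":16,"grip":-1},{"dx":0.008,"dy":0.100,"dz":0,"twist":20,"grip":-1}]'
python3 -m crank '[{"dx":0.001,"dy":0.019,"dz":0,"twist":3.7,"grip":-1},{"dx":0.002,"dy":0.037,"dz":0,"twist":7.4,"grip":-1},{"dx":0.004,"dy":0.054,"dz":0,"twist":11,"grip":-1},{"dx":0.005,"dy":0.070,"dz":0,"twist":14.3,"grip":-1},{"dx":0.005,"dy":0.084,"dz":0,"twist":17,"grip":-1}]'
python3 -m crank '[{"dx":0,"dy":0.012,"dz":0,"twist":1.8,"grip":-1},{"dx":0,"dy":0.022,"dz":-0.002,"twist":2.6,"grip":-1},{"dx":0,"dy":0.030,"dz":-0.006,"twist":2.8,"grip":-1},{"dx":0,"dy":0.036,"dz":-0.011,"twist":2.8,"grip":-1},{"dx":0,"dy":0.040,"dz":-0.015,"twist":2.8,"grip":-1}]'
python3 -m crank '[{"dx":0,"dy":0.002,"dz":-0.004,"twist":0,"grip":-1},{"dx":0,"dy":0.003,"dz":-0.007,"twist":0,"grip":-1},{"dx":0,"dy":0.003,"dz":-0.009,"twist":0,"grip":-1},{"dx":0,"dy":0.003,"dz":-0.010,"twist":0,"grip":-1},{"dx":0,"dy":0.003,"dz":-0.010,"twist":0,"grip":-1}]'
python3 - <<'E'
from h import *
shot('side','s7');shot('top','t7');s=arm.get_state();print(s['moment'],s['q'])
b=cv2.imread('pics/s7.png');t=cv2.imread('pics/t7.png')
cv2.imwrite('pics/m7.png',np.hstack([cv2.resize(t[150:270,110:270],(400,300)),cv2.resize(b[60:240,200:440],(400,300))]))
E
```

```text
t: 10.5
eef_pos: [0.4763, 0.2255, 0.197]
ee_rot: [-3.141, -0.0, -0.141]
force: [1.8, 0.3, -3.0]
width: 0.0155
gripper_force: 59.9
t: 10.92
eef_pos: [0.4814, 0.3096, 0.1968]
ee_rot: [3.141, 0.0, 0.156]
force: [0.2, -0.6, -3.1]
width: 0.0155
gripper_force: 59.9
t: 11.33
eef_pos: [0.4815, 0.3486, 0.1807]
ee_rot: [3.141, 0.001, 0.201]
force: [-0.6, 0.2, -4.0]
width: 0.0154
gripper_force: 59.9
t: 11.75
eef_pos: [0.4818, 0.3509, 0.1714]
ee_rot: [3.141, 0.0, 0.201]
force: [-0.6, -0.0, -2.8]
width: 0.0156
gripper_force: 59.9
[-0.09048199  0.2430679   0.03263853] [ 9.57187511e-01  2.71188557e-01 -2.44422252e-01  1.07440463e-04
 -1.05485853e+00  8.14802799e-01]
```

View pics/m7.png

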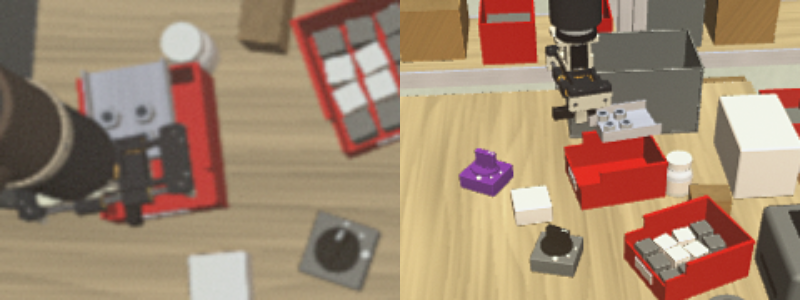

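```bash
cat > chk.py <<'E'
from h import *
import sys
im=arm.grab_frame('side')[:,:,::-1];r=cv2.imread('pics/s7.png')
n=int((cv2.absdiff(im,r).max(2)[110:150,310:370]>60).sum());print('diff',n)
cv2.imwrite(f'pics/tip_{sys.argv[1]}.png',im);sys.exit(n>60)
E
python3 -m crank '[{"dx":0,"dy":0,"dz":0,"twist":0,"grip":-1},{"dx":0,"dy":0,"dz":0,"twist":0,"grip":-1},{"dx":0,"dy":0,"dz":0,"twist":0,"grip":-1},{"dx":0,"dy":0,"dz":0,"twist":0,"grip":-1},{"dx":0,"dy":0,"dz":0,"twist":0,"grip":-1}]' 30 && python3 chk.py 30 &&
python3 -m crank '[{"dx":0,"dy":0,"dz":0,"twist":0,"grip":-1},{"dx":0,"dy":0,"dz":0,"twist":0,"grip":-1},{"dx":0,"dy":0,"dz":0,"twist":0,"grip":-1},{"dx":0,"dy":0,"dz":0,"twist":0,"grip":-1},{"dx":0,"dy":0,"dz":0,"twist":0,"grip":-1}]' 22 && python3 chk.py 22 &&
python3 -m crank '[{"dx":0,"dy":0,"dz":0,"twist":0,"grip":-1},{"dx":0,"dy":0,"dz":0,"twist":0,"grip":-1},{"dx":0,"dy":0,"dz":0,"twist":0,"grip":-1},{"dx":0,"dy":0,"dz":0,"twist":0,"grip":-1},{"dx":0,"dy":0,"dz":0,"twist":0,"grip":-1}]' 16 && python3 chk.py 16
```

```text
t: 12.27
eef_pos: [0.4818, 0.3514, 0.1716]
ee_rot: [-3.142, -0.0, 0.202]
force: [0.4, 0.0, -3.4]
width: 0.016
gripper_force: 30.0
diff 1
t: 12.73
eef_pos: [0.4818, 0.3514, 0.1715]
ee_rot: [3.142, -0.0, 0.202]
force: [-0.4, 0.2, -3.2]
width: 0.0158
gripper_force: 22.0
diff 264
```

```bash
python3 -m crank '[{"dx":0,"dy":0,"dz":0,"twist":0,"grip":-1},{"dx":0,"dy":0,"dz":0,"twist":0,"grip":-1},{"dx":0,"dy":0,"dz":0,"twist":0,"grip":-1},{"dx":0,"dy":0,"dz":0,"twist":0,"grip":-1},{"dx":0,"dy":0,"dz":0,"twist":0,"grip":-1}]' 20 ; python3 chk.py 20a
python3 -m crank '[{"dx":0,"dy":0,"dz":0,"twist":0,"grip":-1},{"dx":0,"dy":0,"dz":0,"twist":0,"grip":-1},{"dx":0,"dy":0,"dz":0,"twist":0,"grip":-1},{"dx":0,"dy":0,"dz":0,"twist":0,"grip":-1},{"dx":0,"dy":0,"dz":0,"twist":0,"grip":-1}]' ; python3 chk.py 20b
python3 - <<'E'
from h import *
cv2.imwrite('pics/m8.png',np.hstack([cv2.resize(cv2.imread(f'pics/tip_{n}.png')[60:210,260:410],(266,266)) for n in('22','20a','20b')]))
E
```

```text
t: 13.2
eef_pos: [0.4818, 0.3513, 0.1715]
ee_rot: [3.142, 0.0, 0.202]
force: [-0.0, -0.1, -4.2]
width: 0.0159
gripper_force: 20.0
diff 263
t: 13.67
eef_pos: [0.4818, 0.3513, 0.1716]
ee_rot: [-3.142, -0.0, 0.202]
force: [0.1, -0.0, -3.1]
width: 0.0158
gripper_force: 20.0
diff 260
```

View pics/m8.png

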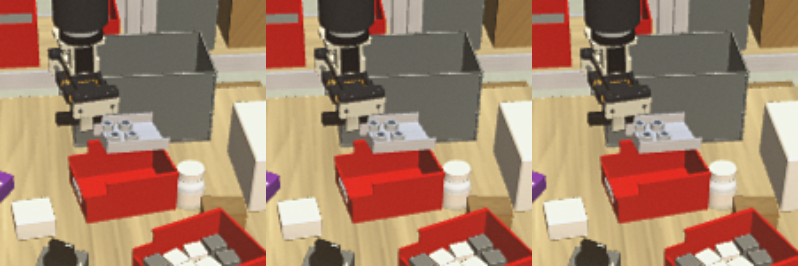

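```bash
cat > chk2.py <<'E'
from h import *
import sys
im=arm.grab_frame('side')[:,:,::-1];f=float(np.dot(arm.get_state()['force'],[0,0,1]))
s=im[95:190,300:390].astype(int);m=(s.min(2)>110)&(np.ptp(s,axis=2)<45)
p=np.argwhere(m[:, :45]);print('silver rows',p[:,0].min()+95,p[:,0].max()+95,'cols',p[:,1].max()+300,len(p),'fz',round(f,1))
cv2.imwrite(f'pics/tip_{sys.argv[1]}.png',im)
E
python3 -m crank '[{"dx":0,"dy":0,"dz":0,"twist":0,"grip":-1},{"dx":0,"dy":0,"dz":0,"twist":0,"grip":-1},{"dx":0,"dy":0,"dz":0,"twist":0,"grip":-1},{"dx":0,"dy":0,"dz":0,"twist":0,"grip":-1},{"dx":0,"dy":0,"dz":0,"twist":0,"grip":-1}]' 17 |grep force; python3 chk2.py 17
python3 -m crank '[{"dx":0,"dy":0,"dz":0,"twist":0,"grip":-1},{"dx":0,"dy":0,"dz":0,"twist":0,"grip":-1},{"dx":0,"dy":0,"dz":0,"twist":0,"grip":-1},{"dx":0,"dy":0,"dz":0,"twist":0,"grip":-1},{"dx":0,"dy":0,"dz":0,"twist":0,"grip":-1}]' 14 |grep force; python3 chk2.py 14
python3 -m crank '[{"dx":0,"dy":0,"dz":0,"twist":0,"grip":-1},{"dx":0,"dy":0,"dz":0,"twist":0,"grip":-1},{"dx":0,"dy":0,"dz":0,"twist":0,"grip":-1},{"dx":0,"dy":0,"dz":0,"twist":0,"grip":-1},{"dx":0,"dy":0,"dz":0,"twist":0,"grip":-1}]' 12 |grep force; python3 chk2.py 12
```

```text
force: [-0.6, 0.6, -3.8]
gripper_force: 17.0
silver rows 95 169 cols 344 839 fz -4.1
force: [0.1, 0.2, -2.8]
gripper_force: 14.0
silver rows 95 169 cols 344 837 fz -2.0
force: [0.7, 0.2, -2.2]
gripper_force: 12.0
silver rows 95 169 cols 344 843 fz -1.3
```

```bash
python3 -m crank '[{"dx":0,"dy":0,"dz":0,"twist":0,"grip":-1},{"dx":0,"dy":0,"dz":0,"twist":0,"grip":-1},{"dx":0,"dy":0,"dz":0,"twist":0,"grip":-1},{"dx":0,"dy":0,"dz":0,"twist":0,"grip":-1},{"dx":0,"dy":0,"dz":0,"twist":0,"grip":-1}]' 10 |grep force; python3 chk2.py 10
python3 -m crank '[{"dx":0,"dy":0,"dz":0,"twist":0,"grip":-1},{"dx":0,"dy":0,"dz":0,"twist":0,"grip":-1},{"dx":0,"dy":0,"dz":0,"twist":0,"grip":-1},{"dx":0,"dy":0,"dz":0,"twist":0,"grip":-1},{"dx":0,"dy":0,"dz":0,"twist":0,"grip":-1}]' 10|grep force; python3 chk2.py 10b
python3 - <<'E'
from h import *
shot('top','t9')
n=[cv2.resize(cv2.imread(f'pics/tip_{n}.png')[90:190,285:385],(260,260),interpolation=cv2.INTER_CUBIC) for n in('20b','17','14','12','10b')]
n.append(cv2.resize(cv2.imread('pics/t9.png')[160:260,115:215],(260,260)))
cv2.imwrite('pics/m9.png',np.vstack([np.hstack(n[:3]),np.hstack(n[3:])]))
E
```

```text
force: [0.6, -0.6, -1.9]
gripper_force: 10.0
silver rows 95 169 cols 344 845 fz -1.6
force: [0.6, -0.5, -1.3]
gripper_force: 10.0
silver rows 95 169 cols 344 844 fz -2.1
```

View pics/m9.png

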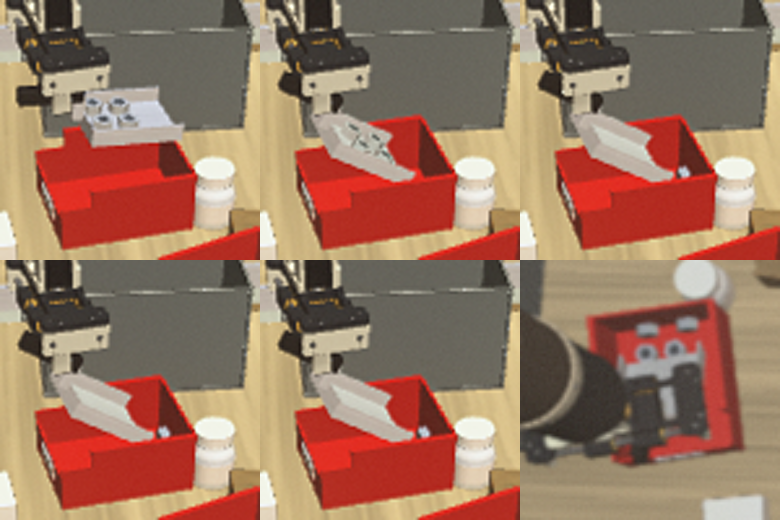

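```bash
python3 -m crank '[{"dx":0,"dy":0,"dz":0,"twist":0,"grip":-1},{"dx":0,"dy":0,"dz":0.015,"twist":0,"grip":-1},{"dx":0,"dy":0,"dz":0.04,"twist":0,"grip":-1},{"dx":0,"dy":0,"dz":0.07,"twist":0,"grip":-1},{"dx":0,"dy":0,"dz":0.1,"twist":0,"grip":-1}]' 30
python3 -m crank '[{"dx":0.003,"dy":-0.020,"dz":0.01,"twist":-4,"grip":-1},{"dx":0.006,"dy":-0.045,"dz":0.01,"twist":-9,"grip":-1},{"dx":0.010,"dy":-0.075,"dz":0.01,"twist":-14,"grip":-1},{"dx":0.013,"dy":-0.105,"dz":0.01,"twist":-19.5,"grip":-1},{"dx":0.017,"dy":-0.138,"dz":0.01,"twist":-25.4,"grip":-1}]'
python3 -m crank '[{"dx":0.003,"dy":-0.030,"dz":0,"twist":-5,"grip":-1},{"dx":0.006,"dy":-0.060,"dz":0,"twist":-10,"grip":-1},{"dx":0.010,"dy":-0.090,"dz":0,"twist":-15,"grip":-1},{"dx":0.013,"dy":-0.120,"dz":0,"twist":-20,"grip":-1},{"dx":0.017,"dy":-0.150,"dz":0,"twist":-25.4,"grip":-1}]'
python3 -m crank '[{"dx":0.003,"dy":-0.030,"dz":0,"twist":-5,"grip":-1},{"dx":0.006,"dy":-0.060,"dz":0,"twist":-10,"grip":-1},{"dx":0.010,"dy":-0.090,"dz":0,"twist":-15,"grip":-1},{"dx":0.013,"dy":-0.120,"dz":0,"twist":-20,"grip":-1},{"dx":0.017,"dy":-0.150,"dz":0,"twist":-25.4,"grip":-1}]'
python3 -m crank '[{"dx":0.004,"dy":-0.030,"dz":0,"twist":-5,"grip":-1},{"dx":0.008,"dy":-0.060,"dz":-0.01,"twist":-10,"grip":-1},{"dx":0.012,"dy":-0.085,"dz":-0.03,"twist":-15,"grip":-1},{"dx":0.015,"dy":-0.105,"dz":-0.055,"twist":-20,"grip":-1},{"dx":0.017,"dy":-0.113,"dz":-0.08,"twist":-25.4,"grip":-1}]'
python3 - <<'E'
from h import *
np.set_printoptions(precision=3,suppress=True)
im=shot('side','s10');t=shot('top','t10');s=arm.get_state();print(s['q'],s['eef_pos'])
# silver pan blob in side view near expected place
g=s['eef_pos']
for a in(40,50,60):
    c,q=np.cos(np.radians(a)),np.sin(np.radians(a));L=[g[0],g[1]-(.155*c-.048*q),g[2]+.019-(.155*q+.048*c)]
    print(a,'lip',L,proj('side',L))
# nuts in bin (top): grey pixels inside bin floor
b=t[170:245,140:205].astype(int);m=(np.ptp(b,axis=2)<40)&(b.min(2)>60);n,l,st,c=cv2.connectedComponentsWithStats(m.astype(np.uint8))
print([(c[i]+[140,170],st[i,4]) for i in range(1,n) if st[i,4]>5])
E
```

```text
t: 16.52
eef_pos: [0.4815, 0.351, 0.2723]
ee_rot: [3.141, 0.001, 0.202]
force: [1.3, 0.5, -1.6]
width: 0.016
gripper_force: 30.0
t: 16.93
eef_pos: [0.4986, 0.2124, 0.2817]
ee_rot: [-3.141, -0.0, -0.246]
force: [0.1, -0.6, -1.3]
width: 0.0154
gripper_force: 30.0
t: 17.35
eef_pos: [0.5156, 0.0619, 0.2818]
ee_rot: [-3.141, -0.0, -0.689]
force: [1.4, -0.2, -2.0]
width: 0.0159
gripper_force: 30.0
t: 17.77
eef_pos: [0.5326, -0.0881, 0.2818]
ee_rot: [-3.141, -0.0, -1.133]
force: [-0.1, 0.6, -2.1]
width: 0.0162
gripper_force: 30.0
t: 18.18
eef_pos: [0.5501, -0.2022, 0.201]
ee_rot: [-3.14, -0.0, -1.578]
force: [0.2, 0.9, -1.4]
width: 0.0159
gripper_force: 30.0
[-0.017  0.234 -0.233 -0.002 -1.111  0.011] [ 0.547 -0.201  0.197]
40 lip [np.float64(0.5470244512857986), np.float64(-0.2884716066738949), np.float64(0.07946812975496564)] [351.705 300.671]
50 lip [np.float64(0.5470244512857986), np.float64(-0.2634504694871098), np.float64(0.0662796485776947)] [350.061 296.04 ]
60 lip [np.float64(0.5470244512857986), np.float64(-0.2365193038737541), np.float64(0.05763640493950217)] [348.47  289.874]
[(array([187.434, 172.636]), np.int32(129)), (array([178.783, 183.478]), np.int32(46)), (array([163.25 , 185.979]), np.int32(48)), (array([174.239, 194.37 ]), np.int32(46)), (array([163.37 , 195.891]), np.int32(46)), (array([176.286, 235.457]), np.int32(35))]
```

```bash
python3 -m crank '[{"dx":0,"dy":0,"dz":-0.015,"twist":0,"grip":-1},{"dx":0,"dy":0,"dz":-0.03,"twist":0,"grip":-1},{"dx":0,"dy":-0.001,"dz":-0.045,"twist":0,"grip":-1},{"dx":0,"dy":-0.002,"dz":-0.057,"twist":0,"grip":-1},{"dx":0,"dy":-0.002,"dz":-0.067,"twist":0,"grip":-1}]' 10
python3 -m crank '[{"dx":0,"dy":0.010,"dz":-0.005,"twist":0,"grip":-1},{"dx":0,"dy":0.019,"dz":-0.010,"twist":0,"grip":-1},{"dx":0,"dy":0.027,"dz":-0.015,"twist":0,"grip":-1},{"dx":0,"dy":0.034,"dz":-0.020,"twist":0,"grip":-1},{"dx":0,"dy":0.038,"dz":-0.024,"twist":0,"grip":-1}]' 10
python3 -m crank '[{"dx":0,"dy":0.010,"dz":-0.010,"twist":0,"grip":-1},{"dx":0,"dy":0.019,"dz":-0.020,"twist":0,"grip":-1},{"dx":0,"dy":0.026,"dz":-0.030,"twist":0,"grip":-1},{"dx":0,"dy":0.033,"dz":-0.040,"twist":0,"grip":-1},{"dx":0,"dy":0.039,"dz":-0.050,"twist":0,"grip":-1}]' 10
python3 - <<'E'
from h import *
np.set_printoptions(precision=3,suppress=True)
im=shot('side','s11');g=arm.get_state()['eef_pos']
s=im[240:320,310:400].astype(int);m=(np.ptp(s,axis=2)<30)&(s.min(2)>100)
n,l,st,c=cv2.connectedComponentsWithStats(m.astype(np.uint8));print([(st[i,:4]+[310,240,0,0],st[i,4]) for i in range(1,n) if st[i,4]>30])
print('flat lip corners at',[proj('side',[g[0]+k,-.265,0]) for k in(-.05,.05)],[proj('side',[g[0]+k,g[1]-.035,.05]) for k in(-.05,.05)])
E
```

```text
t: 18.7
eef_pos: [0.5503, -0.2012, 0.1351]
ee_rot: [-3.141, -0.0, -1.568]
force: [-0.4, -0.0, -2.1]
width: 0.0161
gripper_force: 10.0
t: 19.12
eef_pos: [0.5501, -0.1623, 0.1106]
ee_rot: [-3.141, 0.0, -1.57]
force: [-0.4, -0.1, -1.2]
width: 0.0161
gripper_force: 10.0
t: 19.53
eef_pos: [0.5499, -0.1239, 0.0595]
ee_rot: [-3.142, -0.0, -1.571]
force: [1.3, 0.2, 0.1]
width: 0.0159
gripper_force: 10.0
[(array([383, 240,  17,  19]), np.int32(85)), (array([327, 264,  73,  35]), np.int32(1153)), (array([371, 292,  29,  22]), np.int32(479)), (array([378, 315,  22,   5]), np.int32(50))]
flat lip corners at [array([330.103, 314.495]), array([369.122, 311.625])] [array([326.169, 270.201]), array([363.861, 267.67 ])]
```

```bash
python3 -m crank '[{"dx":0,"dy":0.004,"dz":-0.007,"twist":0,"grip":-1},{"dx":0,"dy":0.007,"dz":-0.013,"twist":0,"grip":-1},{"dx":0,"dy":0.009,"dz":-0.019,"twist":0,"grip":-1},{"dx":0,"dy":0.011,"dz":-0.024,"twist":0,"grip":-1},{"dx":0,"dy":0.012,"dz":-0.027,"twist":0,"grip":-1}]' 8
python3 -m crank '[{"dx":0,"dy":0,"dz":-0.001,"twist":0,"grip":-1},{"dx":0,"dy":0,"dz":-0.001,"twist":0,"grip":-1},{"dx":0,"dy":0,"dz":-0.002,"twist":0,"grip":-1},{"dx":0,"dy":0,"dz":-0.002,"twist":0,"grip":-1},{"dx":0,"dy":0,"dz":-0.002,"twist":0,"grip":-1}]' 8
python3 - <<'E'
from h import *
np.set_printoptions(precision=3,suppress=True)
im=shot('side','s12');g=arm.get_state()['eef_pos'];print(arm.get_state()['moment'])
s=im[240:310,310:370].astype(int);m=(np.ptp(s,axis=2)<30)&(s.min(2)>100)
n,l,st,c=cv2.connectedComponentsWithStats(m.astype(np.uint8));print([(st[i,:4]+[310,240,0,0],st[i,4]) for i in range(1,n) if st[i,4]>30])
print('flat: lip',[proj('side',[g[0]+k,g[1]-.155,z]) for k in(-.05,.05) for z in (0,.022)],'back top',[proj('side',[g[0]+k,g[1]-.035,.024]) for k in(-.05,.05)])
E
```

```text
t: 20.0
eef_pos: [0.5495, -0.1126, 0.0328]
ee_rot: [3.141, -0.0, -1.572]
force: [-0.6, 0.8, 1.5]
width: 0.0161
gripper_force: 8.0
t: 20.42
eef_pos: [0.5501, -0.1126, 0.0322]
ee_rot: [-3.141, 0.0, -1.572]
force: [-1.9, 1.2, 4.7]
width: 0.016
gripper_force: 8.0
[ 0.962  0.635 -0.081]
[(array([327, 266,  43,  33]), np.int32(937))]
flat: lip [array([330.773, 315.295]), array([330.882, 309.955]), array([369.849, 312.416]), array([370.496, 307.066])] back top [array([326.271, 273.823]), array([363.155, 271.327])]
```

```bash
python3 -m crank '[{"dx":0,"dy":0,"dz":0.0005,"twist":0,"grip":-0.8},{"dx":0,"dy":0,"dz":0.001,"twist":0,"grip":-0.4},{"dx":0,"dy":0,"dz":0.001,"twist":0,"grip":-0.2},{"dx":0,"dy":0,"dz":0.001,"twist":0,"grip":-0.1},{"dx":0,"dy":0,"dz":0.001,"twist":0,"grip":-0.1}]' 
python3 -m crank '[{"dx":0,"dy":0,"dz":0.010,"twist":0,"grip":-0.1},{"dx":0,"dy":0,"dz":0.03,"twist":0,"grip":-0.1},{"dx":0,"dy":0,"dz":0.06,"twist":0,"grip":-0.1},{"dx":0,"dy":0,"dz":0.095,"twist":0,"grip":-0.1},{"dx":0,"dy":0,"dz":0.13,"twist":0,"grip":-0.1}]' 
python3 -m crank '[{"dx":-0.008,"dy":0.035,"dz":0,"twist":0,"grip":-0.1},{"dx":-0.02,"dy":0.07,"dz":0,"twist":0,"grip":-0.1},{"dx":-0.035,"dy":0.105,"dz":0,"twist":0,"grip":-0.1},{"dx":-0.05,"dy":0.135,"dz":0,"twist":0,"grip":-0.1},{"dx":-0.06,"dy":0.16,"dz":0,"twist":0,"grip":-0.1}]'
python3 - <<'E'
from h import *
np.set_printoptions(precision=3,suppress=True)
im=shot('top','t13');shot('side','s13')
s=im.astype(int);m=np.zeros(im.shape[:2],np.uint8);R=np.s_[180:240,320:388]
m[R]=((np.abs(s[R][...,0]-s[R][...,2])<22)&(s[R].min(2)>95))
n,l,st,c=cv2.connectedComponentsWithStats(m)
for i in range(1,n):
    if st[i,4]>60:
        bx=cv2.boxPoints(cv2.minAreaRect(np.argwhere(l==i)[:,::-1].astype(np.float32)));print(st[i],[ray('top',*q,.015)[:2] for q in bx])
m2=np.zeros_like(m);m2[190:230,290:350]=s[190:230,290:350].max(2)<70
n,l,st,c=cv2.connectedComponentsWithStats(m2);print([(st[i],ray('top',*c[i],.059)[:2]) for i in range(1,n) if st[i,4]>15])
E
```

```text
t: 20.88
eef_pos: [0.5498, -0.1127, 0.0325]
ee_rot: [3.142, -0.0, -1.572]
force: [0.5, 0.2, -0.2]
width: 0.036
gripper_force: 0.0
t: 21.3
eef_pos: [0.5492, -0.1128, 0.1644]
ee_rot: [3.141, -0.0, -1.572]
force: [1.1, -0.6, 0.2]
width: 0.0396
gripper_force: 0.0
t: 21.72
eef_pos: [0.4885, 0.0489, 0.1635]
ee_rot: [-3.141, 0.001, -1.571]
force: [0.7, 0.3, 0.2]
width: 0.0391
gripper_force: 0.0
[ 330  199   37   32 1113] [array([ 0.6  , -0.143]), array([ 0.603, -0.263]), array([ 0.499, -0.264]), array([ 0.496, -0.145])]
[(array([306, 211,  24,   4,  71], dtype=int32), array([ 0.547, -0.104]))]
```

Run:
```python
from h import *
np.set_printoptions(precision=4,suppress=True)
t=cv2.imread('pics/top0.png')[:,:,::-1].astype(int);b=cv2.imread('pics/side0.png')[:,:,::-1].astype(int)
for cam,im,(u0,v0,u1,v1) in(('top',t,(228,232,264,268)),('side',b,(276,190,312,228))):
    s=cv2.resize(im[v0:v1,u0:u1].astype(np.uint8),None,fx=4,fy=4,interpolation=cv2.INTER_CUBIC).astype(int)
    m=((s.min(2)>150)&(np.ptp(s,axis=2)<30)).astype(np.uint8)
    n,l,st,c=cv2.connectedComponentsWithStats(m)
    for i in range(1,n):
        if st[i,4]>5:
            p=np.argwhere(l==i)[:,::-1]; q=(c[i]-1.5)/4+[u0,v0]; print(cam,q,st[i,4],'z34',ray(cam,*q,.034)[:2],'z42',ray(cam,*q,.042)[:2],'z78',ray(cam,*q,.078)[:2])
            if st[i,4]>20: r=cv2.minAreaRect(p.astype(np.float32));print('   ',r)
    # box mask: grey top + dark
    k=((np.ptp(s,axis=2)<22)&(s.max(2)<150)).astype(np.uint8)
    cs,_=cv2.findContours(k,cv2.RETR_EXTERNAL,cv2.CHAIN_APPROX_NONE);C=max(cs,key=cv2.contourArea);r=cv2.minAreaRect(C);bx=(cv2.boxPoints(r)-1.5)/4+[u0,v0]
    P=np.array([ray(cam,*q,.034)[:2] for q in bx]);print(cam,'box',P.tolist(),P.mean(0),np.linalg.norm(P-np.roll(P,1,0),axis=1))
    d=(s.max(2)<75).astype(np.uint8);cs,_=cv2.findContours(d,cv2.RETR_EXTERNAL,cv2.CHAIN_APPROX_NONE);C=max(cs,key=cv2.contourArea);(cx,cy),(w,h),a=cv2.fitEllipse(C);q=(np.array([cx,cy])-1.5)/4+[u0,v0];print(cam,'dark',q,w/4,h/4,a,ray(cam,*q,.042)[:2])
i=cv2.resize(t[225:275,220:280].astype(np.uint8)[:,:,::-1],(400,333),interpolation=cv2.INTER_CUBIC);j=cv2.resize(b[188:233,268:322].astype(np.uint8)[:,:,::-1],(400,333),interpolation=cv2.INTER_CUBIC)
cv2.imwrite('pics/dial.png',np.hstack([i,j]))
```

```text
top [248.194  239.0819] 29 z34 [0.4567 0.1207] z42 [0.4558 0.1193] z78 [0.4517 0.1132]
    ((82.25000762939453, 29.75), (5.656853675842285, 4.949747085571289), 45.0)
top [245.35   243.8125] 20 z34 [0.4409 0.1293] z42 [0.4401 0.1278] z78 [0.4364 0.1215]
top [254.195 243.845] 25 z34 [0.4415 0.1004] z42 [0.4407 0.0992] z78 [0.437  0.0935]
    ((106.30001068115234, 48.900001525878906), (4.919349670410156, 4.919349670410156), 26.56505012512207)
top [255.629 251.244] 126 z34 [0.4175 0.0947] z42 [0.4168 0.0935] z78 [0.4136 0.0879]
    ((112.0, 78.5), (11.0, 12.0), 90.0)
top box [[0.3944780538066003, 0.18039151814125315], [0.47375323771137656, 0.15729293109510534], [0.44768135686163785, 0.0749625710290481], [0.36876333883562223, 0.09851184678716321]] [0.4212 0.1278] [0.0858 0.0826 0.0864 0.0824]
top dark [244.4804 249.9765] 16.06409454345703 17.182273864746094 85.23875427246094 [0.42   0.1297]
side [289.625 191.75 ] 6 z34 [0.4157 0.208 ] z42 [0.4157 0.1975] z78 [0.4158 0.1503]
side [281.4306 192.7361] 9 z34 [0.3893 0.2053] z42 [0.3896 0.1948] z78 [0.3907 0.1477]
side [298.1875 197.9167] 36 z
[... 175 characters left out ...]
7 0.0654]
    ((117.0, 75.5), (9.0, 6.0), 90.0)
side [300.4808 213.024 ] 52 z34 [0.4447 0.099 ] z42 [0.4445 0.0894] z78 [0.4434 0.0467]
    ((99.5, 94.0), (6.0, 9.0), 90.0)
side [292.5193 214.6087] 123 z34 [0.4202 0.0937] z42 [0.4202 0.0842] z78 [0.4201 0.0417]
    ((68.01724243164062, 100.20690155029297), (10.898435592651367, 14.575016021728516), 66.80140686035156)
side box [[0.3696424590212183, 0.06949911659706764], [0.4017622151554238, 0.20391677738747382], [0.4825183159658368, 0.15161947557000433], [0.44569361780203176, 0.023474904233789395]] [0.4249 0.1121] [0.0889 0.1382 0.0962 0.1333]
side dark [293.2377 204.7604] 17.350385665893555 18.83333396911621 124.23214721679688 [0.4244 0.1309]
```

```bash
python3 -m crank '[{"dx":-0.007,"dy":0.008,"dz":0,"twist":6,"grip":-0.3},{"dx":-0.014,"dy":0.016,"dz":0,"twist":12,"grip":-0.45},{"dx":-0.021,"dy":0.024,"dz":0,"twist":18,"grip":-0.45},{"dx":-0.028,"dy":0.032,"dz":0,"twist":24,"grip":-0.45},{"dx":-0.035,"dy":0.040,"dz":0,"twist":30,"grip":-0.45}]' 
python3 -m crank '[{"dx":-0.007,"dy":0.008,"dz":0,"twist":6,"grip":-0.45},{"dx":-0.014,"dy":0.016,"dz":0,"twist":12,"grip":-0.45},{"dx":-0.021,"dy":0.024,"dz":0,"twist":18,"grip":-0.45},{"dx":-0.028,"dy":0.035,"dz":0,"twist":24,"grip":-0.45},{"dx":-0.032,"dy":0.040,"dz":0,"twist":30,"grip":-0.45}]' 
python3 -m crank '[{"dx":0,"dy":0,"dz":0,"twist":0,"grip":-0.45},{"dx":0,"dy":0,"dz":-0.015,"twist":0,"grip":-0.45},{"dx":0,"dy":0,"dz":-0.035,"twist":0,"grip":-0.45},{"dx":0,"dy":0,"dz":-0.055,"twist":0,"grip":-0.45},{"dx":0,"dy":0,"dz":-0.070,"twist":0,"grip":-0.45}]'
```

```text
t: 22.23
eef_pos: [0.4547, 0.0873, 0.1632]
ee_rot: [-3.141, -0.0, -1.043]
force: [-0.3, 0.2, -0.5]
width: 0.024
gripper_force: 0.0
t: 22.65
eef_pos: [0.4227, 0.1277, 0.1633]
ee_rot: [-3.141, -0.0, -0.519]
force: [0.1, 0.0, -0.3]
width: 0.0243
gripper_force: 0.0
t: 23.07
eef_pos: [0.4228, 0.1266, 0.0917]
ee_rot: [3.141, 0.0, -0.529]
force: [-0.5, -1.0, -0.6]
width: 0.0242
gripper_force: 0.0
```

```bash
python3 -m crank '[{"dx":-0.001,"dy":0.001,"dz":-0.012,"twist":0,"grip":-0.45},{"dx":-0.001,"dy":0.001,"dz":-0.024,"twist":0,"grip":-0.45},{"dx":-0.001,"dy":0.001,"dz":-0.035,"twist":0,"grip":-0.45},{"dx":-0.001,"dy":0.001,"dz":-0.043,"twist":0,"grip":-0.45},{"dx":-0.001,"dy":0.001,"dz":-0.047,"twist":0,"grip":-0.45}]' 
python3 -m crank '[{"dx":0,"dy":0,"dz":-0.001,"twist":0,"grip":-0.45},{"dx":0,"dy":0,"dz":-0.002,"twist":0,"grip":-0.45},{"dx":0,"dy":0,"dz":-0.003,"twist":0,"grip":-0.45},{"dx":0,"dy":0,"dz":-0.004,"twist":0,"grip":-0.45},{"dx":0,"dy":0,"dz":-0.004,"twist":0,"grip":-0.45}]'
```

```text
t: 23.48
eef_pos: [0.4218, 0.1277, 0.0448]
ee_rot: [3.14, 0.0, -0.527]
force: [0.3, 0.0, 0.7]
width: 0.0238
gripper_force: 0.0
t: 23.9
eef_pos: [0.4222, 0.1286, 0.0423]
ee_rot: [-3.141, -0.001, -0.524]
force: [-0.9, -0.6, 3.5]
width: 0.0244
gripper_force: 1.9
```

```bash
python3 -m crank '[{"dx":0,"dy":0,"dz":-0.0006,"twist":0,"grip":-0.45},{"dx":0,"dy":0,"dz":-0.0012,"twist":0,"grip":-0.45},{"dx":0,"dy":0,"dz":-0.0018,"twist":0,"grip":-0.45},{"dx":0,"dy":0,"dz":-0.0024,"twist":0,"grip":-0.45},{"dx":0,"dy":0,"dz":-0.0024,"twist":0,"grip":-0.45}]' 
python3 -m crank '[{"dx":0,"dy":0,"dz":0,"twist":0,"grip":-0.5},{"dx":0,"dy":0,"dz":0,"twist":0,"grip":-0.6},{"dx":0,"dy":0,"dz":0,"twist":0,"grip":-0.7},{"dx":0,"dy":0,"dz":0,"twist":0,"grip":-0.9},{"dx":0,"dy":0,"dz":0,"twist":0,"grip":-1}]' 8
```

```text
t: 24.32
eef_pos: [0.4224, 0.1286, 0.0419]
ee_rot: [-3.14, -0.001, -0.523]
force: [-11.3, -2.7, 37.0]
width: 0.0241
gripper_force: 18.6
t: 24.73
eef_pos: [0.4224, 0.1286, 0.0419]
ee_rot: [-3.14, -0.001, -0.523]
force: [-11.7, -1.3, 36.4]
width: 0.0239
gripper_force: 18.5
```

```bash
python3 -m crank '[{"dx":0,"dy":0,"dz":0.001,"twist":0,"grip":-1},{"dx":0,"dy":0,"dz":0.0018,"twist":0,"grip":-1},{"dx":0,"dy":0,"dz":0.0018,"twist":0,"grip":-1},{"dx":0,"dy":0,"dz":0.0018,"twist":0,"grip":-1},{"dx":0,"dy":0,"dz":0.0018,"twist":0,"grip":-1}]' 8
```

```text
t: 25.15
eef_pos: [0.4227, 0.1291, 0.0422]
ee_rot: [-3.14, -0.001, -0.524]
force: [-3.5, 0.6, 14.2]
width: 0.0137
gripper_force: 10.2
```

```bash
python3 -m crank '[{"dx":0,"dy":0,"dz":0,"twist":0,"grip":-1},{"dx":0,"dy":0,"dz":0,"twist":0,"grip":-1},{"dx":0,"dy":0,"dz":0,"twist":0,"grip":-1},{"dx":0,"dy":0,"dz":0,"twist":-1.5,"grip":-1},{"dx":0,"dy":0,"dz":0,"twist":-4,"grip":-1}]' 30
python3 - <<'E'
from h import *
print(arm.get_state()['moment'],arm.get_state()['ee_rot'])
E
python3 -m crank '[{"dx":0,"dy":0,"dz":0,"twist":-3,"grip":-1},{"dx":0,"dy":0,"dz":0,"twist":-6,"grip":-1},{"dx":0,"dy":0,"dz":0,"twist":-9,"grip":-1},{"dx":0,"dy":0,"dz":0,"twist":-12,"grip":-1},{"dx":0,"dy":0,"dz":0,"twist":-15,"grip":-1}]'
python3 - <<'E'
from h import *
print(arm.get_state()['moment']);shot('side','s14')
E
```

```text
t: 25.57
eef_pos: [0.4227, 0.129, 0.0422]
ee_rot: [-3.14, -0.001, -0.594]
force: [-3.5, -0.3, 14.1]
width: 0.0141
gripper_force: 31.7
[0.15256717 1.32429637 0.26179104] [-3.13973774e+00 -9.97912178e-04 -5.93955730e-01]
t: 25.98
eef_pos: [0.4227, 0.1291, 0.0422]
ee_rot: [-3.139, -0.0, -0.857]
force: [-3.9, 0.9, 14.7]
width: 0.0138
gripper_force: 31.7
[0.14125099 1.4031548  0.30485576]
```

```bash
cat > boxchk.py <<'E'
from h import *
import sys
b=arm.grab_frame('side')[:,:,::-1];cv2.imwrite(f'pics/{sys.argv[1]}.png',b);a=cv2.imread('pics/side0.png')
R=np.s_[212:232,270:312]
(dx,dy),r=cv2.phaseCorrelate(a[R].mean(2),b[R].mean(2).copy());d=cv2.absdiff(a[R],b[R]).max(2)
print('shift px',round(dx,2),round(dy,2),round(r,2),'diff',(d>35).sum(),arm.get_state()['moment'][2])
E
python3 boxchk.py s15
python3 -m crank '[{"dx":0,"dy":0,"dz":0,"twist":-3.5,"grip":-1},{"dx":0,"dy":0,"dz":0,"twist":-7,"grip":-1},{"dx":0,"dy":0,"dz":0,"twist":-10.5,"grip":-1},{"dx":0,"dy":0,"dz":0,"twist":-14,"grip":-1},{"dx":0,"dy":0,"dz":0,"twist":-17.5,"grip":-1}]'
python3 boxchk.py s16
```

```text
shift px 0.65 0.3 0.97 diff 12 -0.17652822790277992
t: 26.5
eef_pos: [0.4227, 0.1291, 0.0422]
ee_rot: [-3.139, 0.0, -1.163]
force: [-3.6, 0.1, 14.8]
width: 0.0137
gripper_force: 31.6
shift px 0.67 0.37 0.97 diff 12 0.08905267281191227
```

```bash
python3 -m crank '[{"dx":0,"dy":0,"dz":0,"twist":-3.5,"grip":-1},{"dx":0,"dy":0,"dz":0,"twist":-7,"grip":-1},{"dx":0,"dy":0,"dz":0,"twist":-10.5,"grip":-1},{"dx":0,"dy":0,"dz":0,"twist":-14,"grip":-1},{"dx":0,"dy":0,"dz":0,"twist":-17.5,"grip":-1}]'
python3 -m crank '[{"dx":0,"dy":0,"dz":0,"twist":-3.5,"grip":-1},{"dx":0,"dy":0,"dz":0,"twist":-7,"grip":-1},{"dx":0,"dy":0,"dz":0,"twist":-10,"grip":-1},{"dx":0,"dy":0,"dz":0,"twist":-12.5,"grip":-1},{"dx":0,"dy":0,"dz":0,"twist":-12.5,"grip":-1}]'
python3 boxchk.py s17
python3 -m crank '[{"dx":0,"dy":0,"dz":0,"twist":0,"grip":-0.9},{"dx":0,"dy":0,"dz":0,"twist":0,"grip":-0.6},{"dx":0,"dy":0,"dz":0.001,"twist":0,"grip":-0.45},{"dx":0,"dy":0,"dz":0.003,"twist":0,"grip":-0.45},{"dx":0,"dy":0,"dz":0.007,"twist":0,"grip":-0.45}]'
python3 -m crank '[{"dx":0,"dy":0,"dz":0.015,"twist":0,"grip":-0.45},{"dx":0,"dy":0,"dz":0.04,"twist":0,"grip":-0.45},{"dx":0,"dy":0,"dz":0.07,"twist":0,"grip":-0.45},{"dx":0,"dy":0,"dz":0.1,"twist":0,"grip":-0.45},{"dx":0,"dy":0,"dz":0.13,"twist":0,"grip":-0.45}]'
python3 -m crank '[{"dx":0,"dy":-0.04,"dz":0.02,"twist":0,"grip":-0.45},{"dx":0,"dy":-0.08,"dz":0.04,"twist":0,"grip":-0.45},{"dx":0,"dy":-0.12,"dz":0.05,"twist":0,"grip":-0.45},{"dx":0,"dy":-0.16,"dz":0.05,"twist":0,"grip":-0.45},{"dx":0,"dy":-0.2,"dz":0.05,"twist":0,"grip":-0.45}]'
```

```text
t: 26.97
eef_pos: [0.4228, 0.1291, 0.0422]
ee_rot: [-3.139, 0.001, -1.469]
force: [-3.2, 1.0, 15.7]
width: 0.0138
gripper_force: 31.7
t: 27.38
eef_pos: [0.4228, 0.1291, 0.0422]
ee_rot: [-3.14, 0.001, -1.687]
force: [-3.9, 0.3, 14.3]
width: 0.0139
gripper_force: 31.7
shift px 0.63 0.31 0.98 diff 10 -0.11169266735689395
t: 27.85
eef_pos: [0.4213, 0.128, 0.0478]
ee_rot: [3.141, -0.001, -1.685]
force: [0.4, 0.3, -0.4]
width: 0.0236
gripper_force: 0.0
t: 28.27
eef_pos: [0.4212, 0.1279, 0.1795]
ee_rot: [3.141, -0.0, -1.685]
force: [0.8, 0.7, -0.9]
width: 0.0241
gripper_force: 0.0
t: 28.68
eef_pos: [0.4216, -0.0711, 0.2295]
ee_rot: [-3.139, 0.001, -1.684]
force: [1.5, 0.4, 0.0]
width: 0.0239
gripper_force: 0.0
```

```bash
python3 boxchk.py s18
python3 - <<'E'
from h import *
np.set_printoptions(precision=4,suppress=True)
shot('top','t18')
for cam,f,(u0,v0,u1,v1) in(('top','t18',(228,232,264,268)),('side','s18',(276,190,312,228))):
    im=cv2.imread(f'pics/{f}.png')[:,:,::-1]
    s=cv2.resize(im[v0:v1,u0:u1],None,fx=4,fy=4,interpolation=cv2.INTER_CUBIC).astype(int)
    m=((s.min(2)>140)&(np.ptp(s,axis=2)<30)).astype(np.uint8);n,l,st,c=cv2.connectedComponentsWithStats(m)
    for i in range(1,n):
        if st[i,4]>8: q=(c[i]-1.5)/4+[u0,v0];print(cam,q,st[i,4],'z34',ray(cam,*q,.034)[:2],'z78',ray(cam,*q,.078)[:2])
    k=((np.ptp(s,axis=2)<22)&(s.max(2)<150)).astype(np.uint8);cs,_=cv2.findContours(k,cv2.RETR_EXTERNAL,cv2.CHAIN_APPROX_NONE);C=max(cs,key=cv2.contourArea);bx=(cv2.boxPoints(cv2.minAreaRect(C))-1.5)/4+[u0,v0]
    P=np.array([ray(cam,*q,.034)[:2] for q in bx]);print(cam,'box',P.mean(0),P[1]-P[0])
t=cv2.imread('pics/t18.png');b=cv2.imread('pics/s18.png')
cv2.imwrite('pics/m18.png',np.vstack([np.hstack([cv2.resize(t[225:275,220:280],(400,333),interpolation=cv2.INTER_CUBIC),cv2.resize(b[185:235,262:322],(400,333),interpolation=cv2.INTER_CUBIC)]),np.hstack([cv2.resize(t[150:350,110:430],(400,250)),cv2.resize(b[120:400,200:560],(400,250))])]))
E
```

```text
shift px 0.57 0.27 0.96 diff 10 0.023307016260985906
top box [0.4033 0.1341] [ 0.0615 -0.0289]
side [289.625  191.6635] 13 z34 [0.4157 0.2085] z78 [0.4159 0.1508]
side [292.1106 200.4952] 52 z34 [0.4218 0.1623] z78 [0.4216 0.1069]
side [304.8693 208.4915] 88 z34 [0.4594 0.1193] z78 [0.4574 0.0661]
side [300.7517 213.0531] 73 z34 [0.4455 0.0987] z78 [0.4442 0.0465]
side [293.4633 215.3924] 201 z34 [0.4229 0.0898] z78 [0.4227 0.038 ]
side [286.5417 215.7972] 45 z34 [0.4019 0.0898] z78 [0.4027 0.038 ]
side [302.195 217.745] 25 z34 [0.4487 0.0765] z78 [0.4471 0.0253]
side box [0.4272 0.1214] [0.0353 0.1535]
```

View pics/m18.png

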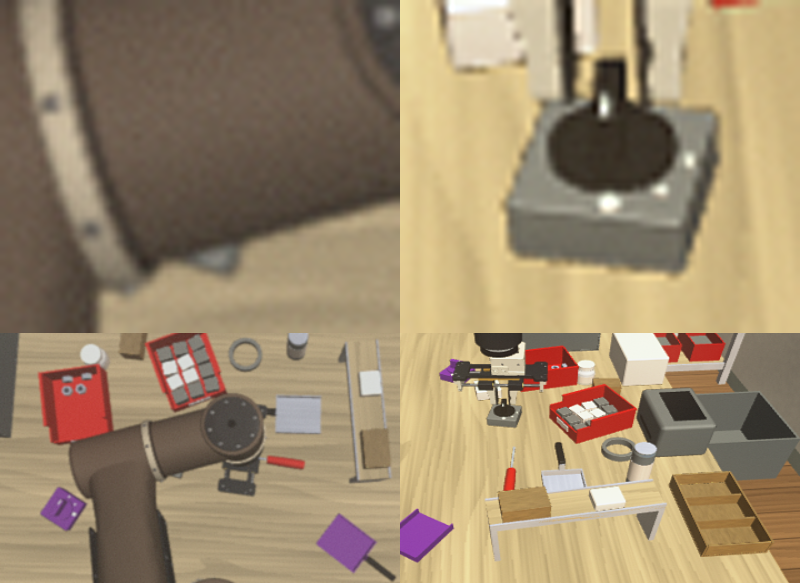

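```bash
python3 -m crank '[{"dx":0,"dy":-0.04,"dz":0.01,"twist":0,"grip":0},{"dx":0,"dy":-0.08,"dz":0.02,"twist":0,"grip":0},{"dx":0,"dy":-0.12,"dz":0.03,"twist":0,"grip":0},{"dx":0,"dy":-0.16,"dz":0.04,"twist":0,"grip":0},{"dx":0,"dy":-0.2,"dz":0.05,"twist":0,"grip":0}]' | grep eef
python3 -m crank '[{"dx":0,"dy":-0.04,"dz":0,"twist":0,"grip":0},{"dx":0,"dy":-0.08,"dz":0,"twist":0,"grip":0},{"dx":0,"dy":-0.12,"dz":0,"twist":0,"grip":0},{"dx":0,"dy":-0.14,"dz":0,"twist":0,"grip":0},{"dx":0,"dy":-0.14,"dz":0,"twist":0,"grip":0}]' | grep eef
python3 - <<'E'
from h import *
np.set_printoptions(precision=4,suppress=True)
shot('top','t19');shot('side','s19')
W={}
for f,cam,(u0,v0,u1,v1) in(('top0','top',(228,232,264,268)),('t19','top',(228,232,264,268)),('side0','side',(276,190,312,228)),('s19','side',(276,190,312,228))):
    im=cv2.imread(f'pics/{f}.png')[:,:,::-1]
    s=cv2.resize(im[v0:v1,u0:u1],None,fx=4,fy=4,interpolation=cv2.INTER_CUBIC).astype(int)
    m=((s.min(2)>140)&(np.ptp(s,axis=2)<30)).astype(np.uint8);n,l,st,c=cv2.connectedComponentsWithStats(m)
    for i in range(1,n):
        if st[i,4]>15: q=(c[i]-1.5)/4+[u0,v0];print(f,q,st[i,4],'z34',ray(cam,*q,.034)[:2],'z78',ray(cam,*q,.078)[:2])
    k=((np.ptp(s,axis=2)<22)&(s.max(2)<150)).astype(np.uint8);cs,_=cv2.findContours(k,cv2.RETR_EXTERNAL,cv2.CHAIN_APPROX_NONE);C=max(cs,key=cv2.contourArea);bx=(cv2.boxPoints(cv2.minAreaRect(C))-1.5)/4+[u0,v0]
    P=np.array([ray(cam,*q,.034)[:2] for q in bx]);print(f,'box',P.mean(0),P.tolist())
E
```

```text
eef_pos: [0.4213, -0.271, 0.2786]
eef_pos: [0.4212, -0.4127, 0.2765]
top0 [248.1556 239.1046] 49 z34 [0.4566 0.1208] z78 [0.4516 0.1133]
top0 [245.3938 243.75  ] 40 z34 [0.4411 0.1291] z78 [0.4366 0.1213]
top0 [254.2117 243.7883] 49 z34 [0.4417 0.1004] z78 [0.4372 0.0934]
top0 [255.6427 251.2266] 155 z34 [0.4175 0.0946] z78 [0.4137 0.0879]
top0 box [0.4212 0.1278] [[0.3944780538066003, 0.18039151814125315], [0.47375323771137656, 0.15729293109510534], [0.44768135686163785, 0.0749625710290481], [0.36876333883562223, 0.09851184678716321]]
t19 [248.148  239.0816] 98 z34 [0.4567 0.1208] z78 [0.4517 0.1133]
t19 [254.2455 243.4799] 112 z34 [0.4427 0.1003] z78 [0.4381 0.0934]
t19 [248.3304 249.1205] 56 z34 [0.4238 0.1187] z78 [0.4198 0.1113]
t19 [255.9165 250.9961] 223 z34 [0.4183 0.0938] z78 [0.4144 0.087 ]
t19 box [0.4203 0.1274] [[0.3916449000205991, 0.17843923171849096], [0.4716575020719529, 0.15803406646874124], [0.4486982298469899, 0.07613661314705936], [0.3690073030478603, 0.0970076489180638]]
side0 [298.1483 197.9448] 43 z34 [0.4414 0.1735] z78 [0.4403 0.1175]
side0 [305.0053 208.625 ] 71 z34 [0.4598 0.1187] z78 [0.4577 0.0654]
side0 [300.5189 212.9735] 66 z34 [0.4449 0.0992] z78 [0.4435 0.0469]
side0 [292.55   214.7133] 150 z34 [0.4203 0.0932] z78 [0.4202 0.0412]
side0 box [0.4249 0.1121] [[0.3696424590212183, 0.06949911659706764], [0.4017622151554238, 0.20391677738747382], [0.4825183159658368, 0.15161947557000433], [0.44569361780203176, 0.023474904233789395]]
s19 box [0.4246 0.1268] [[0.3709754428380467, 0.22340520439482037], [0.48633197254897625, 0.2128986186183851], [0.4731169151855324, 0.03065686182739391], [0.36814430702998024, 0.040210469245272384]]
```

```bash
python3 -c "
from station import arm
s=arm.get_state();print(s['t'],s['force']);print(arm.job_done())"
```

```text
29.7167 [-0.14196465  0.66736588  0.90350968]
the job is handed in; nothing more can be done
None
```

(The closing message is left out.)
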